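# Clip the palette scraper onto the studio's snap hook

## Robot

A 6-joint arm with a two-finger parallel gripper is mounted at the origin on the work surface. World frame = base frame: x ahead of the robot, y to its left, z up, the work surface at z = 0. Lengths are in m, angles in rad, forces in N, time in s.
With the tool pointing down it reaches from about 0.225 to 0.875 m from the base axis. Payload 3.4 kg.
Tool frame: the origin (TCP) lies between the finger pads; the fingertips stand 8 mm ahead of it and the grasp point (between the pads) lies 11 mm behind it; z points along the fingers, y is the line along which they close (so a half turn about z gives the same grasp; the last joint's range is limited). The gripper opens to 85 mm and grips with 20 to 120 N. Pads are 22 mm wide; open, the fingers measure 114 mm over their backs; the gripper's body (76 mm by 85 mm) begins 54 mm behind the grasp point. The pads swing forward as they close: fully open they stand 13 mm farther back than shut.
Start: joints at [1.199, 0.276, 1.505, -0, 1.361, -0.121], TCP at [0.143, 0.557, 0.201] pointing down, gripper open.
Joint ranges: [-2.89, 2.89], [-0.75, 2.08], [0.22, 2.7], [-1.18, 4.32], [0.11, 2.71], [-2.7, 2.7]. Speed limits (rad/s): [2.57, 2.57, 3.14, 3.14, 3.14, 3.14].

## Interface

Orientations are given as a unit quaternion [w, x, y, z].
In Python, from rig import manip gives the robot as it stands.
- The arm moves only by the tool move_arm, never from a script. Its argument "deltas" is a list that holds one entry, the list of rows, each a list of 5 numbers: the shift along the tool's x, y, z normalised to -1 to 1, where 1 is 80 cm, then the turn about the tool's z normalised to -1 to 1, where 1 is 120 degrees, then the closure, from -1 (fully open) to 1 (shut). In form: [[[tx, ty, tz, twist, grip], ...]]. A call has 1 to 12 rows; each row is the pose to reach, as a shift and turn from the pose commanded when the call began, along the tool's axes at that moment; what a row does not reach only later rows make up. A row lasts 1/10 s, in which the tool goes at most 50 mm and 8.59 degrees, less where a joint would pass 70% of its speed; a pose out of reach is approached as far as the arm can. A call with a number of a shift or a turn outside -1 to 1 is refused whole. A call with a gripper value outside its range is refused whole. The fingers move at their own pace and stop on an object; "squeeze" is the grip in N (left out, the last holds). Time passes only in rows, so rows that repeat a pose let the fingers close. It gives the time, the measured TCP pose, the force, the opening and the grip force at its end, in the units of the state.
- manip.get_state(): the state, without advancing time (a new reading comes with each control period).
- manip.get_image(name): name is "scene" or "top"; returns the picture (400x640x3 uint8, red, green, blue); there is no depth.
- manip.camera_params(name): a dict with "fx", "fy", "cx", "cy" (pixels), "R" (3x3) and "t" (3): a world point X has camera coordinates R X + t. Camera axes: x right, y down, z forward; pixel columns grow to the right and rows downward; lengths in m; the calibration is good to about 2 mm. A picture is of the moment at which its call begins. camera_params takes no time and is no camera call.
- manip.sign_off(): hands the job in; it is judged then, once.
The state is a dict: "clock": time; "qpos": joint angles; "qd": joint speeds; "effort": joint torques, N m; "position": TCP position; "ee_rot": TCP orientation; "contact_force": force on the tool from outside, world axes, zero at the start; "moment": the same for the moment, N m; "width": finger opening in m; "gripper_force": force on a finger pad.
Only numpy, scipy, OpenCV 4.12 (cv2) and the standard library are available. Lean on these libraries where they do the work, as an engineer would, in place of code of your own. Each camera call takes 0.05 s, during which the arm holds its last target. There are 200 camera calls.

## Task

Clip the palette scraper by its hanging ring onto the snap hook of the bench stand: push the ring in through the sprung gate until the gate snaps shut behind it, then tug the ring lightly (about 7 N) back against the shut gate to prove that it holds, and leave the scraper hanging still in the hook. Be gentle: the hook is only thumb-screwed to its post and must never be pushed or pulled with more than 15 N; leave the other things on the table where they are.

Things in the scene. Friction and masses are not known exactly. Their poses are not given: they have to be found in the camera images.
- scraper_center (a point): Palette scraper, about 110 g, lying flat: wooden handle 90 long x 20 wide x 24 mm high, rigid steel ring at one end, thin steel blade 44 mm wide at the other. Point: centre of the handle, 12 mm above its underside. x runs along the handle towards the ring, y across, z up as it lies. Handle ends at x = +-45 mm, blade edge at x = -99 mm. Take it by the handle from above.
- ring_center (a point): Centre of the scraper's hanging ring, 72 mm from the handle's centre along x, axes as scraper_center. The ring lies in the xy plane: round bar 6 mm thick, inner diameter 30 mm, outer 42 mm; 9 mm clear of the table as the scraper lies.
- ring_far (a point): Centre of the ring's 6 mm bar at its point farthest from the handle, 90 mm from the handle's centre along x; axes as scraper_center.
- hook_bowl (a point): Snap hook of 8 mm round steel, 85 mm tall, hanging plumb from a stand's arm; its height varies. Point: lowest inner point of the bowl (a ring bar rests with its centre 3 mm above). z up, hook in its xz plane: spine at +x (inner face x = 12 mm at the bowl, 8 at z = 66), gate on the -x side. Hook top z = 81 mm; above it a 14 mm thick arm at z = 97 to 111 mm leads off to +x, +y.
- nose_top (a point): Top of the hook's rounded nose tip, at x = -16, y = 0, z = 22 mm from hook_bowl, same axes. The nose is the upturned end of the 8 mm wire, x from -20 to -12 mm. The ring's bar goes in over it: above the nose tip, towards +x, then down inside.
- gate_pivot (a point): Pivot of the gate, x = -11, z = 66 mm from hook_bowl, same axes. The gate is a 7 mm thick round bar from here down to the nose tip (end centre x = -16, z = 22 mm when shut) and swings only inwards (+x). A bar pressed in just above the nose opens it; once the bar is inside and lower than z = 15 mm the gate is free to shut above it.
- stand: Post stand fixed to the table. Origin: on the table, plumb under hook_bowl at rest, same axes. Flange 100 mm across and 16 mm post, 390 mm tall, at x = 80, y = 85 mm. The hook hangs loosely in an eye 73 mm above its bowl: pushed or pulled along its x it swings, lightly, 1 to 17 mm at the bowl either way (different each time), then binds hard, and only then does the gate or the tug take load.
- gate (a joint): Angle of the sprung gate: 0 shut, grows as it is pressed inwards, stops hard at 0.45 rad. Pressed by a bar 29 mm above the bowl it lets the 6 mm bar go down past the nose from about 0.35 rad on. The spring always shuts it: about 3 N at its free end to start, 4.5 N wide open.
- brush: Bystander: wide flat paintbrush, 172 mm long, lying on the table; origin under the middle of it.
- knife: Bystander: painting knife with dark wooden handle, 176 mm long, no ring, lying on the table; origin on the table near its middle.
- jar_a: Bystander: small black paint jar with white cap, 56 mm across, 62 mm tall, beside the stand; origin under its centre.
- jar_b: Bystander: white paint jar with black cap, 66 mm across, 85 mm tall; origin under its centre.
- jar_c: Bystander: low white jar with blue cap, 48 mm across, 45 mm tall; origin under its centre.
- tumbler: Bystander: amber water tumbler, 80 mm across, 105 mm tall; origin under its centre.
- phone: Bystander: phone in a green case, 150 x 74 x 9 mm, lying flat; origin under its centre.
Mind the look-alikes: they are no part of the job. Of the things that look like the part that bears scraper_center, the largest one is meant.

How it is judged:
On the way, in this order (a step that is already met when the one before it is completed fails the run):
1. the ring's bar is inside the hook and the gate has snapped shut behind it (value of joint gate below 0.06 rad and x of ring_far in the frame of hook_bowl between -0.012 and 0.013 m and y of ring_far in the frame of hook_bowl between -0.012 and 0.012 m and z of ring_far in the frame of hook_bowl between 0 and 0.045 m), for 0.15 s.
2. the ring is tugged back against the inside of the shut gate with at least 4 N and the gate holds (contact force between scraper and gate above 4 N and value of joint gate below 0.06 rad and x of ring_far in the frame of hook_bowl above -0.012 m), for 0.2 s.
At the end, for the whole second after the job is handed in: the scraper hangs by its ring in the hook's bowl, let go, within 0.25 rad of plumb and slower than 120 mm/s, the gate shut (under 0.06 rad) (value of joint gate below 0.06 rad and x of ring_far in the frame of hook_bowl between -0.012 and 0.013 m and y of ring_far in the frame of hook_bowl between -0.012 and 0.012 m and z of ring_far in the frame of hook_bowl between 0 and 0.015 m and angle between scraper_center's own x axis and vertical below 0.25 rad and height (world z) of scraper_center below 0.2 m and linear speed of scraper below 0.12 m/s); the robot touches nothing.
It fails at once if the scraper pushes or pulls the snap hook (its gate included) with more than 15 N (contact force between scraper and snaphook above 15 N).
It fails at once if a bystander is moved more than 30 mm (distance of any of brush, knife, jar_a, jar_b, jar_c, tumbler, phone from where it was at the start of the episode above 0.03 m).
It also fails if it takes over 70 s, if anything falls off the work surface, if the arm or the gripper's body presses on something with over 40 N, if the wrist force passes 120 N, or if a joint passes its speed limit or range.

## Working session

There is one attempt and no reset: what is moved stays moved. The work goes in short steps, Python scripts to look and compute and a tool call to move; the robot and the scene stay as the last step left them, time stands still between calls to the robot, and variables do not carry over. Pictures are saved under pics/ and viewed, at most 11 in all, crops included, and the job is handed in when it is done.

Besides the shell and the picture viewer there is one more tool, called after "Call:" as name(argument=value, ...) on one line, values as JSON. move_arm: Moves the arm, as the interface text tells. Scaled input: -1 to 1 covers 80 cm each way for a shift and 120 degrees each way for a turn. Its arguments: {"type":"object","properties":{"deltas":{"type":"array","items":{"type":"array","items":{"type":"array","items":{"type":"number","minimum":-1,"maximum":1}}}},"squeeze":{"type":"number"}},"required":["deltas"]}

```bash
mkdir -p pics; ls; python3 - <<'E'
from rig import manip
import cv2
print(manip.get_state())
for n in("scene","top"):
    im=manip.get_image(n); cv2.imwrite(f"pics/{n}0.png",im[:,:,::-1]); print(n,manip.camera_params(n))
E
```

```text
pics
{'clock': 0.0, 'qpos': array([ 1.19897529e+00,  2.76610735e-01,  1.50613001e+00, -6.61020644e-06,
        1.36066658e+00, -1.21008835e-01]), 'qd': array([-0.00039065, -0.00071008,  0.00058197,  0.00051802,  0.00014957,
       -0.00046685]), 'effort': array([-7.79829297e-04, -4.16775835e+01, -2.45807970e+01, -2.66126654e-04,
        1.07564570e-02, -1.14701773e-06]), 'position': array([0.14251398, 0.55647131, 0.19963201]), 'ee_rot': array([-2.18191356e-04,  1.25076917e-01,  9.92146633e-01, -8.80717209e-04]), 'contact_force': array([0.25637251, 0.14444093, 0.67543393]), 'moment': array([-0.01664752,  0.00522739, -0.00186907]), 'gripper_force': 0.0, 'width': 0.08546244384262762}
scene {'fx': 369.90209254138944, 'fy': 369.90209254138944, 'cx': 321.2055579579399, 'cy': 205.29213815045594, 'R': array([[-0.29406088,  0.95576451,  0.00651113],
       [ 0.66766392,  0.21028583, -0.71414617],
       [-0.68392477, -0.2056552 , -0.69996632]]), 't': array([ 0.16294193, -0.21802756,  1.43186773])}
top {'fx': 381.02072378624604, 'fy': 381.02072378624604, 'cx': 321.6862151329759, 'cy': 201.13493343974721, 'R': array([[ 0.01740778, -0.99976773,  0.01270631],
       [-0.98542376, -0.01930612, -0.16901858],
       [ 0.16922463, -0.00957886, -0.98553096]]), 't': array([-0.02329894,  0.55411716,  1.03829702])}
```

View pics/scene0.png

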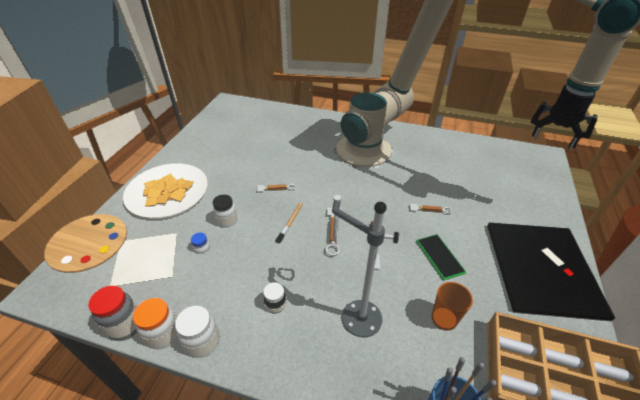

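View pics/top0.png

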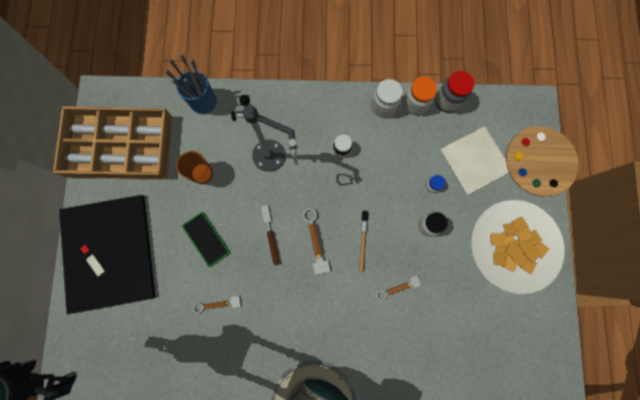

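Scene view: the largest scraper has its ring at about (331,250), and in the top view at (311,215). The hook hangs from the arm end at scene (335,205) and top (293,140). I'll zoom in on both.

```bash
python3 - <<'E'
import cv2,numpy as np
a=cv2.imread("pics/scene0.png")[185:325,300:420]; b=cv2.imread("pics/top0.png")[90:280,225:345]
a=cv2.resize(a,None,fx=3.3,fy=3.3,interpolation=cv2.INTER_CUBIC); b=cv2.resize(b,None,fx=3.1,fy=3.1,interpolation=cv2.INTER_CUBIC)
c=np.zeros((600,800,3),np.uint8); c[:a.shape[0],:a.shape[1]]=a; c[:b.shape[0],410:410+b.shape[1]]=b
cv2.imwrite("pics/crop0.png",c)
E
```

```text
(no output)
```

View pics/crop0.png

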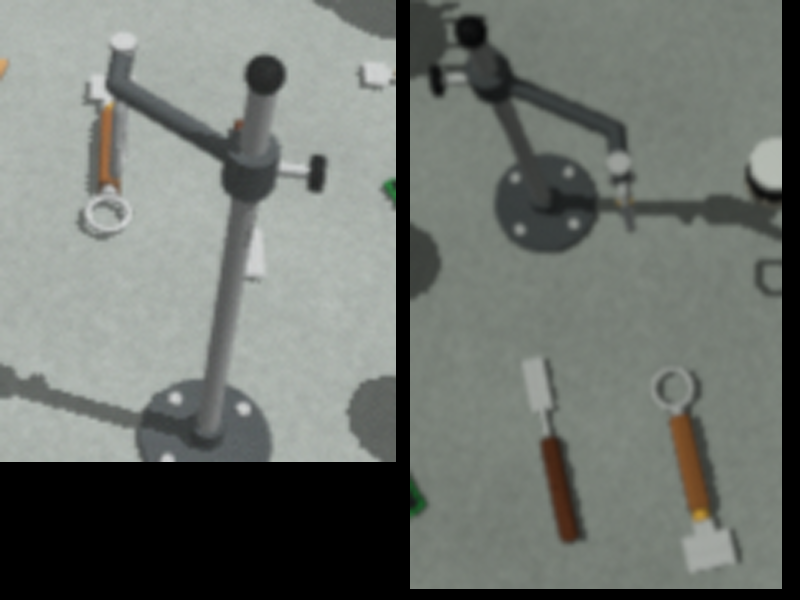

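The crop shows the scraper ring at top (310.5,215.5), the flange centre at top (269,155.5), and the arm-end cap at top (292.4,142.3) and scene (337,197.4). Next: triangulate these points and enlarge the hook itself.

```bash
cat >h.py <<'E'
import numpy as np,cv2
from rig import manip
P={n:manip.camera_params(n) for n in("scene","top")}
def ray(n,uv):
    p=P[n];d=np.array([(uv[0]-p["cx"])/p["fx"],(uv[1]-p["cy"])/p["fy"],1.]);R=np.array(p["R"])
    return -R.T@p["t"],R.T@d
def plane(n,uv,z):
    o,d=ray(n,uv);return o+d*(z-o[2])/d[2]
def tri(a,b):
    o1,d1=ray("scene",a);o2,d2=ray("top",b)
    s=np.linalg.lstsq(np.c_[d1,-d2],o2-o1,rcond=None)[0]
    p,q=o1+s[0]*d1,o2+s[1]*d2;return (p+q)/2,np.linalg.norm(p-q)
def proj(n,X):
    p=P[n];c=np.array(p["R"])@X+p["t"];return c[:2]/c[2]*p["fx"]+[p["cx"],p["cy"]]
def blob(im,hl,hh,roi):
    x0,y0,x1,y1=roi;h=cv2.cvtColor(im[y0:y1,x0:x1],cv2.COLOR_BGR2HSV)
    m=cv2.inRange(h,hl,hh);n,l,s,c=cv2.connectedComponentsWithStats(m);i=1+np.argmax(s[1:,4])
    return c[i]+[x0,y0],s[i],np.argwhere(l==i)[:,::-1]+[x0,y0]
E
python3 - <<'E'
from h import *
np.set_printoptions(precision=4,suppress=True)
S=cv2.imread("pics/scene0.png");T=cv2.imread("pics/top0.png")
print("cap",tri((337,197.4),(292.4,142.3)))
f=plane("top",(269.2,155.5),.006);print("flange top",f,"scene",plane("scene",(300+206/3.3,185+440/3.3),.006))
for n,I,roi in(("top",T,(300,205,330,275)),("scene",S,(320,205,345,260))):
    c,s,p=blob(I,(5,110,60),(22,255,255),roi);X=np.array([plane(n,q,.018) for q in p])
    v=cv2.fitLine(X[:,:2].astype(np.float32),cv2.DIST_L2,0,.01,.01).ravel();t=(X[:,:2]-v[2:])@v[:2]
    print(n,"handle",c,s,plane(n,c,.018),v[:2],t.min(),t.max())
print("ring",plane("top",(310.5,215.5),.012),plane("scene",(300+107/3.3,185+214/3.3),.012))
a=cv2.resize(S[190:260,315:375],None,fx=8,fy=8,interpolation=cv2.INTER_CUBIC);b=cv2.resize(T[120:190,275:315],None,fx=8,fy=8,interpolation=cv2.INTER_CUBIC)
cv2.imwrite("pics/crop1.png",np.hstack([a,b])[:600,:800])
E
```

```text
cap (array([0.6341, 0.0557, 0.3266]), np.float64(0.001063224739295168))
flange top [0.6981 0.1473 0.006 ] scene [0.7037 0.1527 0.006 ]
top handle [315.093  240.1581] [  9  19  13  34 215] [0.4453 0.0036 0.018 ] [0.9707 0.2403] -0.049362074562668695 0.04804134404735131
scene handle [331.541  228.5246] [10 12  4 23 61] [0.4502 0.0004 0.018 ] [0.9731 0.2305] -0.04770771734582475 0.04192376331038366
ring [0.5173 0.0186 0.012 ] [0.5232 0.0241 0.012 ]
```

View pics/crop1.png

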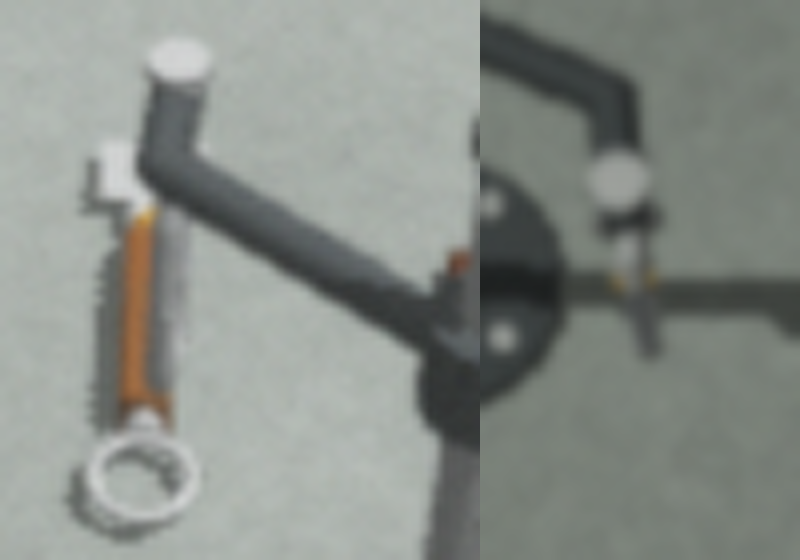

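```bash
cat >>h.py <<'E'
np.set_printoptions(precision=4,suppress=True)
from scipy.spatial.transform import Rotation as Ro
def pose():
    s=manip.get_state();q=s["ee_rot"];R=Ro.from_quat([q[1],q[2],q[3],q[0]]).as_matrix()
    return s,np.array(s["position"]),R
def go(target,yaw_y):
    "normalised shift/twist to bring TCP to target with tool y at yaw_y deg (mod 180)"
    s,p,R=pose();d=R.T@(np.array(target)-p)/.8
    y=np.degrees(np.arctan2(R[1,1],R[0,1]));e=(yaw_y-y+90)%180-90
    print("at",p,"yaw",round(y,2),"F",s["contact_force"],"w",s["width"],"t",s["clock"]);print("shift",d,"twist",-e/120)
def hook(B,yaw,x,y,z):
    c,s=np.cos(np.radians(yaw)),np.sin(np.radians(yaw));return np.array(B)+[c*x-s*y,s*x+c*y,z]
E
python3 - <<'E'
from h import *
go((.447,.002,.15),103.4)
B=(.634,.056,.215)
for yaw in(3,8,13):
  for k,v in dict(bowl=(0,0,0),nose=(-16,0,22),pivot=(-11,0,66),top=(0,0,81),post=(80,85,-215)).items():
    X=hook(B,yaw,*np.array(v)/1000);print(yaw,k,X,proj("top",X),proj("scene",X))
E
```

```text
at [0.1425 0.5565 0.1997] yaw 75.63 F [ 0.2974  0.3244 -0.3221] w 0.08537248644362964 t 0.1
shift [-0.5408 -0.5769  0.063 ] twist -0.2314055626942827
3 bowl [0.634 0.056 0.215] [294.9346 157.012 ] [335.1081 233.383 ]
3 nose [0.618  0.0552 0.237 ] [294.5686 160.8776] [336.9769 221.7211]
3 pivot [0.623  0.0554 0.281 ] [293.4066 153.4641] [337.2224 209.4271]
3 top [0.634 0.056 0.296] [292.8916 146.7715] [336.3695 207.9779]
3 post [0.7094 0.1451 0.    ] [270.3156 152.4653] [358.7175 320.7407]
8 bowl [0.634 0.056 0.215] [294.9346 157.012 ] [335.1081 233.383 ]
8 nose [0.6182 0.0538 0.237 ] [295.153  160.8352] [336.3654 221.6271]
8 pivot [0.6231 0.0545 0.281 ] [293.8281 153.4337] [336.7839 209.3618]
8 top [0.634 0.056 0.296] [292.8916 146.7715] [336.3695 207.9779]
8 post [0.7014 0.1513 0.    ] [268.1504 154.9814] [361.8899 318.5795]
13 bowl [0.634 0.056 0.215] [294.9346 157.012 ] [335.1081 233.383 ]
13 nose [0.6184 0.0524 0.237 ] [295.7317 160.7437] [335.7472 221.5722]
13 pivot [0.6233 0.0535 0.281 ] [294.2456 153.3681] [336.3405 209.3235]
13 top [0.634 0.056 0.296] [292.8916 146.7715] [336.3695 207.9779]
13 post [0.6928 0.1568 0.    ] [266.2124 157.6722] [364.793  316.1802]
```

Call:
move_arm(deltas=[[[-0.045,-0.048,0,-0.06,-1],[-0.09,-0.096,0,-0.12,-1],[-0.135,-0.144,0,-0.18,-1],[-0.18,-0.192,0,-0.231,-1],[-0.225,-0.24,0,-0.231,-1],[-0.27,-0.288,0.01,-0.231,-1],[-0.315,-0.336,0.02,-0.231,-1],[-0.36,-0.384,0.03,-0.231,-1],[-0.405,-0.432,0.04,-0.231,-1],[-0.45,-0.48,0.05,-0.231,-1],[-0.495,-0.528,0.06,-0.231,-1],[-0.541,-0.577,0.063,-0.231,-1]]], squeeze=60)

```text
clock: 1.3
position: [0.43, 0.0322, 0.1525]
ee_rot: [-0.0, -0.116, 0.993, 0.0]
contact_force: [0.7, 0.5, 0.7]
width: 0.0852
gripper_force: 0.0
```

Call:
move_arm(deltas=[[[0,0,0,0,-1],[0,0,0,0,-1],[0,0,0,0,-1],[0,0,0,0,-1],[0,0,0,0,-1]]])

```text
clock: 1.8
position: [0.4295, 0.0353, 0.1533]
ee_rot: [0.0, -0.117, 0.993, 0.0]
contact_force: [-0.7, -0.4, 0.1]
width: 0.0851
gripper_force: 0.0
```

```bash
python3 - <<'E'
from h import *
go((.447,.002,.012),103.4)
E
```

```text
at [0.4295 0.0353 0.1533] yaw 103.49 F [-0.685  -0.3525  0.0918] w 0.08511750029915434 t 1.8
shift [-0.0115 -0.0456  0.1767] twist 0.0007335447713402961
```

Call:
move_arm(deltas=[[[-0.011,-0.045,0,0,-1],[-0.011,-0.045,0.05,0,-1],[-0.011,-0.045,0.1,0,-1],[-0.011,-0.045,0.15,0,-1],[-0.011,-0.045,0.165,0,-1],[-0.011,-0.045,0.165,0,-1],[-0.011,-0.045,0.165,0,-1]]])

```text
clock: 2.5
position: [0.4474, 0.0017, 0.0216]
ee_rot: [0.0, -0.117, 0.993, -0.0]
contact_force: [0.5, -0.1, 0.1]
width: 0.0853
gripper_force: 0.0
```

```bash
python3 - <<'E'
from h import *
go((.447,.002,.012),103.4)
cv2.imwrite("pics/s1.png",manip.get_image("scene")[:,:,::-1]);cv2.imwrite("pics/t1.png",manip.get_image("top")[:,:,::-1])
a=cv2.imread("pics/s1.png")[190:270,290:390];b=cv2.imread("pics/t1.png")[195:295,270:370]
cv2.imwrite("pics/c1.png",np.hstack([cv2.resize(a,(400,320),interpolation=2),cv2.resize(b,(400,400),interpolation=2)[:320]]))
E
```

```text
at [0.4474 0.0017 0.0216] yaw 103.43 F [ 0.4966 -0.0944  0.1085] w 0.08525765598764881 t 2.5
shift [0.0004 0.0005 0.012 ] twist 0.0002712782235537503
```

View pics/c1.png

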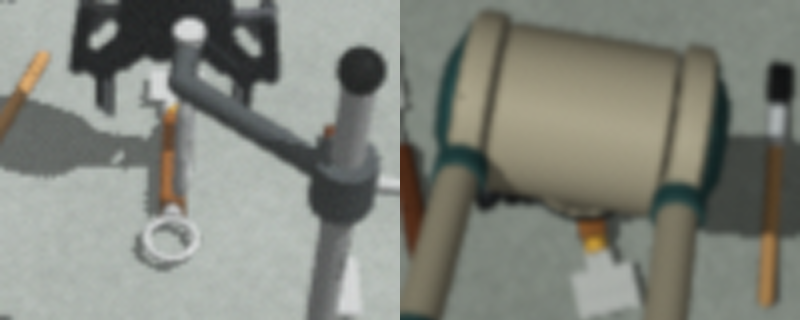

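```bash
python3 - <<'E'
from h import *
s,p,R=pose()
for dy in(-.05,.05):
  for dz in(-.005,.008): print(dy,dz,proj("scene",p+R@[0,dy,dz]))
for x in(-45,0,45):print(x,proj("scene",np.array([.4485,.003,.024])+np.array([.973,.23,0])*x/1000))
print([tuple(np.round(plane("scene",(290+u/4,190+v/4),.024)[:2],4)) for u,v in((107,112),(242,106),(172,103),(172,198))])
E
```

```text
-0.05 -0.005 [315.4209 225.1299]
-0.05 0.008 [315.4344 228.0517]
0.05 -0.005 [348.8403 226.898 ]
0.05 0.008 [348.5814 229.8162]
-45 [333.2337 216.1644]
0 [332.5857 226.9681]
45 [331.8992 238.4161]
[(np.float64(0.4274), np.float64(-0.0534)), (np.float64(0.3901), np.float64(0.0438)), (np.float64(0.4032), np.float64(-0.0085)), (np.float64(0.4953), np.float64(0.0175))]
```

```bash
python3 - <<'E'
from h import *
R=Ro.from_quat([.125,.992,0,0]).as_matrix();p=np.array([.1425,.5565,.1997])
for dy in(-.05,.05):
  for dz in(-.04,-.005,.008): print(dy,dz,proj("scene",p+R@[0,dy,dz]))
a=cv2.imread("pics/scene0.png")[80:160,510:610];b=cv2.imread("pics/s1.png")[180:260,290:390]
cv2.imwrite("pics/c2.png",cv2.convertScaleAbs(np.hstack([cv2.resize(x,(400,320),interpolation=2) for x in(a,b)]),alpha=1.6))
E
```

```text
-0.05 -0.04 [532.5954 137.7434]
-0.05 -0.005 [527.7895 147.6971]
-0.05 0.008 [526.0587 151.2818]
0.05 -0.04 [570.6597 148.5491]
0.05 -0.005 [564.805  158.5997]
0.05 0.008 [562.6989 162.2153]
```

View pics/c2.png

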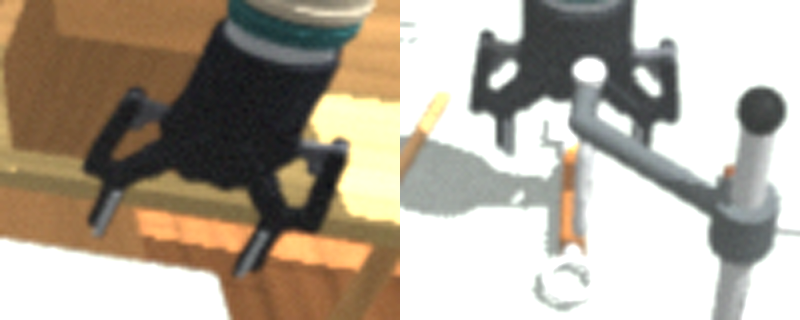

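Call:
move_arm(deltas=[[[0,0,0.006,0,-1],[0,0,0.011,0,-1],[0,0,0.011,0,1],[0,0,0.011,0,1],[0,0,0.011,0,1],[0,0,0.011,0,1],[0,0,0.011,0,1],[0,0,0.011,0,1],[0,0,0.011,0,1],[0,0,0.011,0,1]]], squeeze=60)

```text
clock: 3.6
position: [0.4469, 0.0011, 0.0123]
ee_rot: [0.0, -0.116, 0.993, 0.0]
contact_force: [0.2, -0.4, -0.2]
width: -0.0003
gripper_force: 0.0
```

Closed on air, so the tips sit higher or farther back than I assumed. The camera rows point the same way. I'll measure the shut fingertips.

```bash
python3 - <<'E'
from h import *
s,p,R=pose();print(p,s["qpos"])
for dz in(-.06,-.04,-.02,.008): print(dz,proj("scene",p+R@[0,0,dz]),proj("top",p+R@[0,0,dz]))
cv2.imwrite("pics/s2.png",manip.get_image("scene")[:,:,::-1]);cv2.imwrite("pics/t2.png",manip.get_image("top")[:,:,::-1])
a=cv2.imread("pics/s2.png")[180:260,290:390];b=cv2.imread("pics/t2.png")[200:280,270:370]
cv2.imwrite("pics/c3.png",cv2.convertScaleAbs(np.hstack([cv2.resize(x,(400,320),interpolation=2) for x in(a,b)]),alpha=1.6))
E
```

```text
[0.4469 0.0011 0.0123] [-0.1535  0.2853  2.0436  0.0001  0.8127 -1.9575]
-0.06 [332.572  215.2428] [315.9492 238.2167]
-0.04 [332.3823 219.965 ] [315.9639 238.7412]
-0.02 [332.1975 224.5674] [315.9779 239.2464]
0.008 [331.9464 230.8179] [315.9968 239.9237]
```

View pics/c3.png

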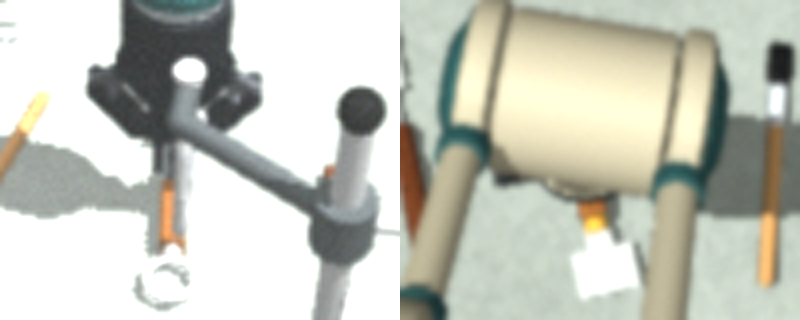

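Call:
move_arm(deltas=[[[0,0,0,0,-1],[0,0,0,0,-1],[0,0,0,0,-1],[0,0,0,0,-1],[0,0,0,0,-1],[0,0,0,0,-1],[0,0,0.01,0,-1],[0,0,0.018,0,-1],[0,0,0.026,0,-1],[0,0,0.026,0,-1]]])

```text
clock: 4.7
position: [0.4458, 0.0013, -0.0096]
ee_rot: [-0.001, -0.116, 0.993, 0.0]
contact_force: [0.0, 0.4, -0.8]
width: 0.0855
gripper_force: 0.0
```

Call:
move_arm(deltas=[[[0,0,0,0,0],[0,0,0,0,0.3],[0,0,0,0,0.6],[0,0,0,0,1],[0,0,0,0,1],[0,0,0,0,1],[0,0,0,0,1]]], squeeze=60)

```text
clock: 5.4
position: [0.447, 0.0014, -0.008]
ee_rot: [0.0, -0.116, 0.993, 0.0]
contact_force: [-2.2, 2.3, 5.6]
width: 0.0163
gripper_force: 58.7
```

Call:
move_arm(deltas=[[[0,0,-0.01,0,1],[0,0,-0.03,0,1],[0,0,-0.06,0,1],[0,0,-0.1,0,1],[0,0,-0.1,0,1],[0,0,-0.1,0,1],[0,0,-0.1,0,1]]], squeeze=80)

```text
clock: 6.1
position: [0.4458, 0.0012, 0.0707]
ee_rot: [-0.001, -0.116, 0.993, 0.0]
contact_force: [-1.1, 0.0, -0.9]
width: 0.015
gripper_force: 78.1
```

```bash
python3 - <<'E'
from h import *
s,p,R=pose();print(p,s["contact_force"],s["moment"],s["width"])
cv2.imwrite("pics/s3.png",manip.get_image("scene")[:,:,::-1]);cv2.imwrite("pics/t3.png",manip.get_image("top")[:,:,::-1])
a=cv2.imread("pics/s3.png")[170:250,280:380];b=cv2.imread("pics/t3.png")[130:290,220:380]
cv2.imwrite("pics/c4.png",cv2.convertScaleAbs(np.hstack([cv2.resize(a,(420,336),interpolation=2),cv2.resize(b,(336,336),interpolation=2)]),alpha=1.3))
E
```

```text
[0.4458 0.0012 0.0707] [-1.1352  0.0015 -0.9448] [-0.032  -0.0063 -0.0017] 0.015009335947210605
```

View pics/c4.png

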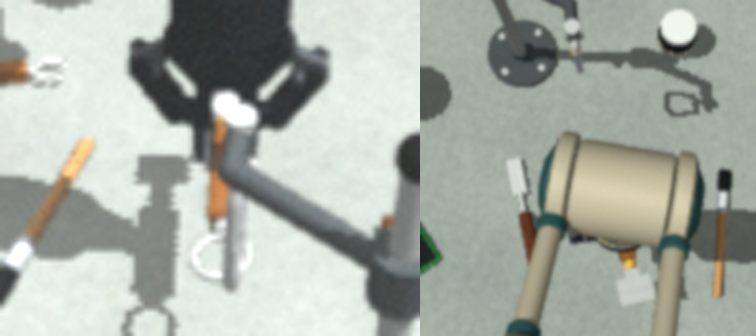

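```bash
cat >>h.py <<'E'
B=np.array([.6315,.056,.211]);YAW=9.;OFF=np.array([.0915,0,.020])
def far():
    s,p,R=pose();y=R[:2,1]; d=np.array([y[1],-y[0]]);d*=np.sign(d[0]);return p+[*(d*OFF[0]),OFF[2]]
def togo(x,y,z,yaw=None):
    yaw=YAW if yaw is None else yaw
    t=hook(B,YAW,x/1e3,y/1e3,z/1e3)-hook([0,0,0],yaw,*OFF);go(t,yaw+90)
def where():
    d=far()-B;c,s=np.cos(np.radians(YAW)),np.sin(np.radians(YAW));return np.array([c*d[0]+s*d[1],-s*d[0]+c*d[1],d[2]])*1e3
E
python3 - <<'E'
from h import *
f=far();s,p,R=pose();c=f-(f-p)*[.018/.0915,.018/.0915,0]
print(f,"ringc",c,proj("scene",c),"far",proj("scene",f))
togo(-60,0,32)
E
```

```text
[0.5348 0.0223 0.0904] ringc [0.5173 0.0182 0.0904] [331.742  229.6522] far [331.4407 234.6223]
at [0.4458 0.0012 0.0704] yaw 103.35 F [0.5043 0.5811 0.6466] w 0.014914874805614955 t 6.2
shift [-0.0524  0.0276 -0.1908] twist 0.03622702660795423
```

Call:
move_arm(deltas=[[[0,0,-0.05,0,1],[0,0,-0.1,0.02,1],[0,0,-0.15,0.036,1],[-0.01,0.01,-0.191,0.036,1],[-0.03,0.02,-0.191,0.036,1],[-0.052,0.028,-0.191,0.036,1],[-0.052,0.028,-0.191,0.036,1],[-0.052,0.028,-0.191,0.036,1],[-0.052,0.028,-0.191,0.036,1],[-0.052,0.028,-0.191,0.036,1]]])

```text
clock: 7.2
position: [0.4814, 0.0323, 0.2234]
ee_rot: [-0.001, -0.079, 0.997, 0.0]
contact_force: [-0.3, 0.6, -2.5]
width: 0.0149
gripper_force: 78.4
```

```bash
python3 - <<'E'
from h import *
print(where());togo(-60,0,32)
cv2.imwrite("pics/s4.png",manip.get_image("scene")[:,:,::-1]);cv2.imwrite("pics/t4.png",manip.get_image("top")[:,:,::-1])
f=far();s,p,R=pose();c=f-(f-p)*[.018/.0915,.018/.0915,0]
for n in("scene","top"): print(n,"ringc",proj(n,c),"far",proj(n,f),"nose",proj(n,hook(B,YAW,-.016,0,.022)),"bowl",proj(n,B))
a=cv2.imread("pics/s4.png")[170:250,290:370];b=cv2.imread("pics/t4.png")[125:205,255:335]
cv2.imwrite("pics/c5.png",cv2.convertScaleAbs(np.hstack([cv2.resize(a,(400,400),interpolation=2),cv2.resize(b,(400,400),interpolation=2)]),alpha=1.4))
E
```

```text
[-60.4877   0.0813  32.4028]
at [0.4814 0.0323 0.2234] yaw 99.02 F [-0.2634  0.6247 -2.5134] w 0.014855745242881396 t 7.2
shift [-0.0006 -0.0001  0.0005] twist 0.00013473551810179175
scene ringc [339.5774 199.7938] far [338.7596 205.0713] nose [336.4746 222.05  ] bowl [335.3456 233.7547]
top ringc [298.4684 186.5071] far [297.4773 179.0678] nose [295.3318 162.2875] bowl [294.9967 158.4549]
```

View pics/c5.png

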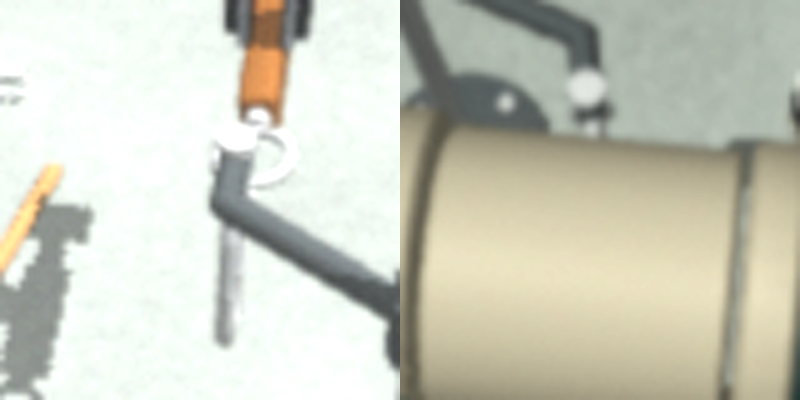

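Call:
move_arm(deltas=[[[-0.01,-0.004,0,0,1],[-0.02,-0.004,0.001,0,1],[-0.03,-0.004,0.001,0,1],[-0.04,-0.004,0.001,0,1],[-0.04,-0.004,0.001,0,1],[-0.04,-0.004,0.001,0,1],[-0.04,-0.004,0.001,0,1]]])

```text
clock: 8.0
position: [0.514, 0.0344, 0.2235]
ee_rot: [-0.0, -0.079, 0.997, 0.0]
contact_force: [-0.9, 0.4, -1.1]
width: 0.0152
gripper_force: 78.4
```

Call:
move_arm(deltas=[[[-0.002,0,0,0,1],[-0.004,0,0,0,1],[-0.006,0,0,0,1],[-0.008,0,0,0,1],[-0.01,0,0,0,1],[-0.01,0,0,0,1]]])

```text
clock: 8.6
position: [0.5224, 0.0356, 0.2235]
ee_rot: [0.0, -0.079, 0.997, 0.0]
contact_force: [-0.7, 0.5, -1.5]
width: 0.015
gripper_force: 78.4
```

```bash
python3 - <<'E'
from h import *
for i in range(3):
    I=manip.get_image("scene");s=manip.get_state();print(where(),s["contact_force"],s["moment"])
cv2.imwrite("pics/s5.png",I[:,:,::-1])
E
```

```text
[-19.5452  -3.0117  32.5171] [-0.1549  0.8406 -0.87  ] [ 0.016  -0.036   0.0068]
[-19.5797  -2.9937  32.5058] [-0.3644 -0.6255 -1.3303] [ 0.026  -0.012  -0.0033]
[-19.6463  -2.996   32.53  ] [ 0.1563 -0.2786 -1.6086] [ 0.0021  0.0052 -0.0465]
```

Call:
move_arm(deltas=[[[-0.002,0,0,0,1],[-0.004,0,0,0,1],[-0.006,0,0,0,1],[-0.006,0,0,0,1],[-0.006,0,0,0,1]]])

```text
clock: 9.25
position: [0.5263, 0.0363, 0.2233]
ee_rot: [-0.001, -0.079, 0.997, 0.0]
contact_force: [-3.9, 0.2, 0.2]
width: 0.0151
gripper_force: 78.5
```

Call:
move_arm(deltas=[[[-0.001,0,0,0,1],[-0.002,0,0,0,1],[-0.003,0,0,0,1],[-0.004,0,0,0,1],[-0.004,0,0,0,1]]])

```text
clock: 9.75
position: [0.53, 0.0369, 0.2235]
ee_rot: [-0.0, -0.079, 0.997, 0.0]
contact_force: [-4.2, -0.4, 0.3]
width: 0.015
gripper_force: 78.6
```

Call:
move_arm(deltas=[[[-0.001,0,0,0,1],[-0.002,0,0,0,1],[-0.003,0,0,0,1],[-0.004,0,0,0,1],[-0.004,0,0,0,1]]])

```text
clock: 10.25
position: [0.5329, 0.0373, 0.2235]
ee_rot: [-0.0, -0.079, 0.997, 0.0]
contact_force: [-5.1, -1.1, -0.1]
width: 0.0152
gripper_force: 78.6
```

```bash
python3 - <<'E'
from h import *
for i in range(3):
    I=manip.get_image("scene");s=manip.get_state();print(where(),s["contact_force"],s["moment"])
cv2.imwrite("pics/s6.png",I[:,:,::-1])
def bot(f):
    g=cv2.imread(f)[205:245,325:350];h=cv2.cvtColor(g,cv2.COLOR_BGR2GRAY);return h
for f in("pics/s4.png","pics/s6.png"):
    h=bot(f);print(f);print(h[22:38,3:18])
E
```

```text
[-8.8663 -2.9787 32.4565] [-6.3092 -0.8066 -0.2777] [-0.1469  0.9309  0.0092]
[-8.8759 -2.9989 32.4716] [-6.3683 -1.9038 -0.1738] [-0.2106  0.9237 -0.0713]
[-8.8616 -2.9899 32.5099] [-5.1712 -0.3703  0.2892] [-0.1931  0.9185 -0.0171]
pics/s4.png
[[179 180 184 182 175 146 112 127 142 146 165 180 182 181 180]
 [181 184 183 181 172 139 111 131 146 154 165 178 180 178 177]
 [181 180 181 182 167 131 107 130 152 158 170 179 179 178 181]
 [180 180 179 181 169 130 103 119 146 165 169 181 182 180 178]
 [181 180 179 182 172 132 106 121 149 173 173 180 184 183 180]
 [182 184 184 183 169 131 105 121 154 180 172 183 185 181 184]
 [180 184 186 182 164 125 108 125 157 184 182 182 182 182 182]
 [184 186 184 181 161 118 106 127 153 177 177 178 182 180 182]
 [183 184 185 183 161 117 106 128 148 170 177 182 183 182 182]
 [183 183 182 179 160 117 107 123 143 170 178 182 183 182 180]
 [183 183 181 177 159 116 102 115 141 174 181 181 179 178 182]
 [179 178 179 179 167 138 113 118 149 179 182 180 177 177 181]
 [181 181 178 178 178 170 148 148 170 180 185 182 178 180 181]
 [182 181 181 178 180 180 181 179 1
[... 475 characters left out ...]
5 183]
 [184 185 185 183 166 122 113 138 164 184 182 189 187 184 184]
 [182 186 184 181 163 120 115 141 173 192 184 184 183 183 183]
 [185 186 186 182 160 116 116 142 167 178 181 180 183 182 184]
 [186 186 186 183 158 110 116 140 164 172 179 185 184 184 186]
 [182 186 186 182 159 108 116 142 163 170 181 182 184 185 183]
 [182 183 181 178 157 107 115 143 162 174 183 179 177 180 184]
 [182 181 182 177 157 106 110 137 158 172 182 181 177 179 182]
 [182 181 179 177 159 114 107 128 161 180 183 180 179 180 183]
 [182 183 182 179 168 142 120 134 164 183 184 184 180 182 182]
 [183 182 182 183 180 175 159 162 181 185 184 182 181 184 184]
 [183 183 185 184 184 184 182 180 183 182 182 181 181 183 185]]
```

Call:
move_arm(deltas=[[[-0.001,0,0,0,1],[-0.002,0,0,0,1],[-0.003,0,0,0,1],[-0.004,0,0,0,1],[-0.005,0,0,0,1],[-0.005,0,0,0,1]]])

```text
clock: 11.0
position: [0.5364, 0.0377, 0.2234]
ee_rot: [-0.001, -0.079, 0.997, -0.0]
contact_force: [-6.8, -2.1, -0.7]
width: 0.0149
gripper_force: 78.7
```

Call:
move_arm(deltas=[[[-0.001,0,0,0,1],[-0.002,0,0,0,1],[-0.003,0,0,0,1],[-0.003,0,0,0,1],[-0.003,0,0,0,1]]])

```text
clock: 11.5
position: [0.5385, 0.038, 0.2233]
ee_rot: [-0.001, -0.079, 0.997, -0.0]
contact_force: [-6.1, -2.5, -0.3]
width: 0.0151
gripper_force: 78.7
```

```bash
python3 - <<'E'
from h import *
for i in range(4):
    I=manip.get_image("scene");s=manip.get_state();print(where(),s["contact_force"],s["moment"])
cv2.imwrite("pics/s7.png",I[:,:,::-1])
E
```

```text
[-3.1561 -3.194  32.2902] [-6.7724 -0.9286 -0.4234] [-0.2235  1.1309 -0.0451]
[-3.1339 -3.1957 32.2939] [-7.2283 -2.011  -0.6904] [-0.2648  1.073   0.0074]
[-3.1537 -3.2031 32.3184] [-6.2639 -2.4781  0.1364] [-0.3129  1.0853 -0.0465]
[-3.1348 -3.1832 32.3014] [-5.5701 -2.0217 -0.1109] [-0.284   1.0959 -0.1079]
```

Call:
move_arm(deltas=[[[-0.001,0,0,0,1],[-0.002,0,0,0,1],[-0.003,0,0,0,1],[-0.003,0,0,0,1],[-0.003,0,0,0,1]]])

```text
clock: 12.2
position: [0.5397, 0.0382, 0.223]
ee_rot: [-0.002, -0.079, 0.997, -0.0]
contact_force: [-7.2, -2.0, -1.0]
width: 0.015
gripper_force: 78.7
```

Call:
move_arm(deltas=[[[0,0,0.002,0,1],[0,0,0.004,0,1],[0,0,0.006,0,1],[0,0,0.006,0,1],[0,0,0.006,0,1]]])

```text
clock: 12.7
position: [0.5413, 0.0384, 0.2185]
ee_rot: [-0.001, -0.079, 0.997, -0.0]
contact_force: [-5.7, -1.9, -0.7]
width: 0.015
gripper_force: 78.6
```

```bash
python3 - <<'E'
from h import *
for i in range(3):
    I=manip.get_image("scene");s=manip.get_state();print(where(),s["contact_force"],s["moment"])
E
```

```text
[-0.3523 -3.1799 27.524 ] [-5.1465 -2.0488 -0.78  ] [-0.3027  0.9369 -0.0977]
[-0.3412 -3.1992 27.5138] [-5.4724 -0.8146 -1.0921] [-0.2704  0.9951 -0.0635]
[-0.3236 -3.1854 27.5328] [-4.6341 -0.9492 -0.675 ] [-0.3223  0.9262 -0.0047]
```

Call:
move_arm(deltas=[[[0,0,0.002,0,1],[0,0,0.004,0,1],[0,0,0.006,0,1],[0,0,0.006,0,1],[0,0,0.006,0,1]]])

```text
clock: 13.35
position: [0.5435, 0.039, 0.214]
ee_rot: [0.002, -0.079, 0.997, 0.0]
contact_force: [-0.2, -0.8, -0.9]
width: 0.0151
gripper_force: 78.4
```

Call:
move_arm(deltas=[[[0,0,0.002,0,1],[0,0,0.004,0,1],[0,0,0.005,0,1],[0,0,0.005,0,1],[0,0,0.005,0,1]]])

```text
clock: 13.85
position: [0.5422, 0.0388, 0.21]
ee_rot: [0.0, -0.079, 0.997, 0.0]
contact_force: [0.0, -0.5, -0.6]
width: 0.0149
gripper_force: 78.6
```

```bash
python3 - <<'E'
from h import *
for i in range(3):
    I=manip.get_image("scene");s=manip.get_state();print(where(),s["contact_force"],s["moment"])
E
```

```text
[ 0.6025 -2.9931 19.0263] [-0.3263  1.2483 -0.1076] [ 0.0018  0.0387 -0.0619]
[ 0.5736 -2.9761 19.0318] [-0.2389 -0.3663 -1.1542] [-0.0212  0.0212 -0.0012]
[ 0.4868 -2.9967 19.0226] [ 0.757   0.5911 -0.5407] [-0.0052  0.0225  0.0047]
```

Call:
move_arm(deltas=[[[0,0,0.002,0,1],[0,0,0.004,0,1],[0,0,0.006,0,1],[0,0,0.007,0,1],[0,0,0.007,0,1],[0,0,0.007,0,1]]])

```text
clock: 14.6
position: [0.542, 0.0388, 0.2043]
ee_rot: [0.0, -0.079, 0.997, 0.0]
contact_force: [-0.7, -0.5, -1.4]
width: 0.0147
gripper_force: 78.6
```

```bash
python3 - <<'E'
from h import *
for i in range(3):
    I=manip.get_image("scene");s=manip.get_state();print(where(),s["contact_force"],s["moment"])
cv2.imwrite("pics/s8.png",I[:,:,::-1])
T=manip.get_image("top")[:,:,::-1];cv2.imwrite("pics/t8.png",T)
a=cv2.imread("pics/s8.png")[170:250,290:370]
cv2.imwrite("pics/c6.png",cv2.convertScaleAbs(np.hstack([cv2.resize(a,(400,400),interpolation=2),cv2.resize(T[125:205,255:335],(400,400),interpolation=2)]),alpha=1.4))
h=cv2.cvtColor(a,cv2.COLOR_BGR2GRAY);print(h[60:76,38:53])
E
```

```text
[ 0.4208 -2.9854 13.371 ] [ 0.3319  0.2782 -1.1529] [ 0.0508  0.0218 -0.0089]
[ 0.4495 -3.0002 13.421 ] [-0.7851 -0.8124 -1.7632] [ 0.0055 -0.0688  0.0341]
[ 0.4508 -3.014  13.4013] [ 0.4435 -0.165  -0.0407] [-0.0089 -0.0241  0.009 ]
[[169 150 159 177 181 141 107 121 155 188 199 194 183 170 171]
 [179 167 145 148 147 121 106 121 143 162 173 172 165 164 179]
 [182 183 180 175 153 117 103 123 126 129 164 182 183 181 185]
 [183 185 185 183 161 117 106 123 129 140 176 184 183 180 181]
 [183 186 187 180 162 118 106 124 139 152 178 180 181 183 184]
 [186 186 186 181 162 117 108 130 151 168 180 186 186 187 185]
 [184 184 185 181 163 119 112 132 156 171 180 183 184 185 183]
 [185 184 183 179 165 119 110 131 152 177 183 181 178 180 184]
 [180 181 180 179 171 133 107 120 150 179 184 182 175 177 184]
 [183 181 181 178 173 157 138 140 166 182 183 182 179 180 184]
 [183 185 182 180 182 181 181 179 183 181 184 185 183 183 182]
 [182 184 183 181 182 182 182 184 185 184 183 182 182 184 183]
 [182 186 184 183 185 186 182 182 183 184 182 182 184 184 184]
 [184 184 182 181 185 185 184 181 183 183 182 184 184 185 183]
 [185 181 180 182 183 185 185 183 183 183 181 185 187 186 184]
 [181 183 181 182 186 183 182 185 183 183 184 183 188 185 186]]
```

View pics/c6.png

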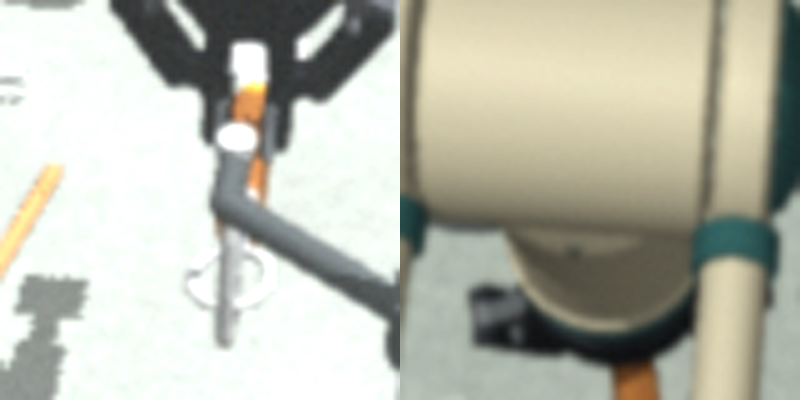

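Call:
move_arm(deltas=[[[0,0,0.002,0,1],[0,0,0.004,0,1],[0,0,0.005,0,1],[0,0,0.005,0,1],[0,0,0.005,0,1],[0,0,0.005,0,1]]])

```text
clock: 15.4
position: [0.542, 0.0387, 0.2004]
ee_rot: [0.0, -0.079, 0.997, 0.0]
contact_force: [0.5, -0.1, -0.8]
width: 0.0153
gripper_force: 78.6
```

Call:
move_arm(deltas=[[[0,0,-0.003,0,1],[0,0,-0.008,0,1],[0,0,-0.013,0,1],[0,0,-0.018,0,1],[0,0,-0.023,0,1],[0,0,-0.028,0,1],[0,0,-0.031,0,1],[0,0,-0.031,0,1],[0,0,-0.031,0,1]]])

```text
clock: 16.3
position: [0.5419, 0.0388, 0.2251]
ee_rot: [-0.0, -0.079, 0.997, 0.0]
contact_force: [0.2, -0.5, -1.3]
width: 0.015
gripper_force: 78.6
```

Call:
move_arm(deltas=[[[0.002,0,0,0,1],[0.004,0,0,0,1],[0.006,0,0,0,1],[0.008,0,0,0,1],[0.01,0,0,0,1],[0.01,0,0,0,1]]])

```text
clock: 16.9
position: [0.5338, 0.0375, 0.2252]
ee_rot: [-0.0, -0.079, 0.997, 0.0]
contact_force: [1.9, 0.1, -0.9]
width: 0.0151
gripper_force: 78.6
```

```bash
python3 - <<'E'
from h import *
for i in range(3):
    I=manip.get_image("scene");s=manip.get_state();print(where(),s["contact_force"],s["moment"])
E
```

```text
[-7.7154 -2.9927 34.2212] [-0.5231 -0.403  -0.1463] [-0.0565  0.0414 -0.0309]
[-7.6054 -3.0225 34.2268] [-0.6377 -0.8182 -0.867 ] [-0.0131 -0.0064  0.0219]
[-7.5593 -2.9918 34.2082] [ 0.1274 -0.0809 -1.242 ] [-0.0337 -0.0139  0.031 ]
```

Call:
move_arm(deltas=[[[0.001,0,0,0,1],[0.002,0,0,0,1],[0.003,0,0,0,1],[0.004,0,0,0,1],[0.005,0,0,0,1],[0.005,0,0,0,1]]])

```text
clock: 17.65
position: [0.53, 0.0368, 0.2252]
ee_rot: [-0.0, -0.079, 0.997, 0.0]
contact_force: [-0.6, -0.8, -0.8]
width: 0.0147
gripper_force: 78.6
```

Call:
move_arm(deltas=[[[0.001,0,0,0,1],[0.002,0,0,0,1],[0.003,0,0,0,1],[0.003,0,0,0,1]]])

```text
clock: 18.05
position: [0.5276, 0.0365, 0.2251]
ee_rot: [-0.0, -0.079, 0.997, 0.0]
contact_force: [-0.3, 1.0, -1.0]
width: 0.0151
gripper_force: 78.6
```

```bash
python3 - <<'E'
from h import *
for i in range(3):
    I=manip.get_image("scene");s=manip.get_state();print(where(),s["contact_force"],s["moment"])
E
```

```text
[-14.1139  -3.0209  34.1673] [-0.1036 -0.0645 -0.9856] [ 0.0173 -0.0158  0.0042]
[-14.0602  -2.9835  34.1558] [-0.2259  0.6597 -1.7565] [-0.0157  0.0702 -0.0264]
[-14.0344  -2.9885  34.1305] [-0.0304  0.3458 -0.2367] [ 0.0302 -0.0546 -0.0059]
```

Call:
move_arm(deltas=[[[0.0007,0,0,0,1],[0.0014,0,0,0,1],[0.002,0,0,0,1],[0.002,0,0,0,1]]])

```text
clock: 18.6
position: [0.5261, 0.0362, 0.2252]
ee_rot: [0.0, -0.079, 0.997, 0.0]
contact_force: [1.3, 0.5, -0.7]
width: 0.0151
gripper_force: 78.7
```

Call:
move_arm(deltas=[[[0.0007,0,0,0,1],[0.0014,0,0,0,1],[0.002,0,0,0,1],[0.002,0,0,0,1]]])

```text
clock: 19.0
position: [0.5252, 0.036, 0.2254]
ee_rot: [0.001, -0.079, 0.997, 0.0]
contact_force: [2.0, 1.0, -0.7]
width: 0.0145
gripper_force: 78.6
```

```bash
python3 - <<'E'
from h import *
for i in range(3):
    I=manip.get_image("scene");s=manip.get_state();print(where(),s["contact_force"],s["moment"])
h=cv2.cvtColor(I,cv2.COLOR_RGB2GRAY);print(h[228:244,328:343])
E
```

```text
[-16.6547  -3.0384  34.2981] [ 2.3566  0.6694 -0.2186] [ 0.081  -0.396   0.0228]
[-16.655   -3.0285  34.3173] [ 1.8589  0.6052 -0.1648] [ 0.0655 -0.3603  0.0041]
[-16.6685  -3.0581  34.2919] [ 3.3232  0.7978 -1.4626] [ 0.064  -0.3772 -0.0093]
[[181 184 185 184 179 156 104 105 134 166 179 182 181 180 179]
 [182 183 183 182 178 157 103 104 138 172 176 180 182 183 181]
 [182 181 182 185 182 160 103 105 137 170 174 184 184 182 179]
 [182 181 180 185 185 162 103 105 134 170 176 183 188 185 182]
 [184 185 184 186 185 162 104 105 136 167 176 185 187 183 183]
 [183 186 188 184 180 159 103 103 133 168 182 184 181 180 183]
 [185 186 183 184 180 163 111 103 128 160 178 180 182 182 185]
 [185 187 186 184 181 173 146 132 145 165 179 182 184 187 183]
 [184 184 184 181 179 181 176 176 176 178 181 181 183 184 186]
 [183 185 181 179 179 176 178 182 182 184 183 178 180 179 183]
 [181 178 180 181 182 180 179 183 183 183 182 181 178 176 180]
 [181 182 180 180 181 183 185 185 183 183 184 182 179 181 184]
 [183 180 180 179 182 184 183 182 182 182 184 182 181 183 183]
 [182 183 183 181 183 183 182 184 184 184 183 183 184 183 184]
 [182 184 184 183 184 186 182 183 183 182 182 181 183 185 184]
 [182 182 182 182 187 184 184 184 182 185 182 182 185 184 184]]
```

Call:
move_arm(deltas=[[[0.0005,0,0,0,1],[0.001,0,0,0,1],[0.001,0,0,0,1]]])

```text
clock: 19.45
position: [0.5248, 0.036, 0.2254]
ee_rot: [0.001, -0.079, 0.997, 0.0]
contact_force: [5.1, 1.4, -1.1]
width: 0.0149
gripper_force: 78.5
```

```bash
python3 - <<'E'
from h import *
for i in range(3):
    I=manip.get_image("scene");s=manip.get_state();print(where(),s["contact_force"],s["moment"])
E
```

```text
[-17.0207  -3.0724  34.4077] [ 5.0344  0.4756 -0.6078] [ 0.1441 -0.8294 -0.0017]
[-17.0345  -3.0776  34.3931] [ 5.6946  1.1115 -1.0204] [ 0.129  -0.8744  0.0457]
[-17.0224  -3.071   34.4205] [ 5.2817  0.8323 -1.3214] [ 0.182  -0.926  -0.0262]
```

Call:
move_arm(deltas=[[[0.0004,0,0,0,1],[0.0007,0,0,0,1],[0.0007,0,0,0,1],[0.0007,0,0,0,1],[0.0007,0,0,0,1],[0.0007,0,0,0,1]]])

```text
clock: 20.2
position: [0.5247, 0.0359, 0.2255]
ee_rot: [0.002, -0.079, 0.997, 0.0]
contact_force: [6.4, 0.6, -2.2]
width: 0.0151
gripper_force: 78.4
```

```bash
python3 - <<'E'
from h import *
for i in range(3):
    I=manip.get_image("scene");s=manip.get_state();print(where(),s["contact_force"],s["moment"])
togo(-4,-3,34); togo(-4,-3,8)
E
```

```text
[-17.0797  -3.0762  34.4861] [ 6.8638  1.0511 -1.6982] [ 0.2191 -1.0475  0.0122]
[-17.0834  -3.0841  34.4946] [ 5.5996  1.2049 -2.1068] [ 0.2465 -1.0252 -0.0497]
[-17.0881  -3.0591  34.4999] [ 5.7463  0.015  -1.2241] [ 0.211  -0.967   0.0057]
at [0.5247 0.0359 0.2255] yaw 99.03 F [ 5.7463  0.015  -1.2241] w 0.014990763126673494 t 20.35
shift [-0.0164  0.0001  0.0007] twist 0.0002437968129996193
at [0.5247 0.0359 0.2255] yaw 99.03 F [ 5.7463  0.015  -1.2241] w 0.014990763126673494 t 20.35
shift [-0.0163  0.0001  0.0332] twist 0.0002437968129996193
```

Call:
move_arm(deltas=[[[-0.004,0,0,0,1],[-0.01,0,0,0,1],[-0.016,0,0,0,1],[-0.018,0,0,0,1],[-0.018,0,0.005,0,1],[-0.018,0,0.012,0,1],[-0.018,0,0.019,0,1],[-0.018,0,0.026,0,1],[-0.018,0,0.032,0,1],[-0.018,0,0.032,0,1],[-0.018,0,0.032,0,1]]])

```text
clock: 21.45
position: [0.5374, 0.038, 0.1994]
ee_rot: [-0.0, -0.079, 0.997, 0.0]
contact_force: [-0.5, -0.5, -0.8]
width: 0.0147
gripper_force: 78.7
```

Call:
move_arm(deltas=[[[0,0,0.001,0,1],[0,0,0.0025,0,1],[0,0,0.0025,0,1],[0,0,0.0025,0,1]]])

```text
clock: 21.85
position: [0.5375, 0.038, 0.1976]
ee_rot: [0.0, -0.079, 0.997, 0.0]
contact_force: [-0.8, -0.1, -1.7]
width: 0.015
gripper_force: 78.7
```

```bash
python3 - <<'E'
from h import *
for i in range(3):
    I=manip.get_image("scene");s=manip.get_state();print(where(),s["contact_force"],s["moment"])
E
```

```text
[-4.1092 -3.0056  6.6438] [-1.3565  0.2516 -0.8903] [ 0.0548 -0.0231  0.0074]
[-4.1551 -3.0049  6.6017] [ 0.7574 -0.5934 -1.5769] [ 0.0118 -0.0036 -0.0159]
[-4.1535 -2.9931  6.6156] [ 0.5242 -0.0844 -0.1048] [-0.0712 -0.0188 -0.0299]
```

Call:
move_arm(deltas=[[[0,0,0,0,1],[0,0,0.001,0,1],[0,0,0.0025,0,1],[0,0,0.0025,0,1]]], squeeze=25)

```text
clock: 22.4
position: [0.5375, 0.038, 0.1955]
ee_rot: [0.0, -0.079, 0.997, 0.0]
contact_force: [0.3, 0.7, 0.4]
width: 0.0151
gripper_force: 78.8
```

```bash
python3 - <<'E'
from h import *
for i in range(2):
    I=manip.get_image("scene");s=manip.get_state();print(where(),s["contact_force"],s["moment"],s["gripper_force"])
E
```

```text
[-4.1224 -3.0145  4.5371] [ 0.0386 -0.1967 -0.9482] [ 0.0083 -0.0644  0.0231] 78.78238901495934
[-4.1101 -3.053   4.5932] [-0.2418 -0.0319 -0.7309] [-0.0245 -0.0973 -0.0258] 78.78112649079412
```

Call:
move_arm(deltas=[[[0,0,0.001,0,1],[0,0,0.0025,0,1],[0,0,0.0025,0,1]]])

```text
clock: 22.8
position: [0.5376, 0.038, 0.1935]
ee_rot: [0.0, -0.079, 0.997, 0.0]
contact_force: [-0.5, -0.5, 0.9]
width: 0.0151
gripper_force: 78.7
```

```bash
python3 - <<'E'
from h import *
for i in range(3):
    I=manip.get_image("scene");s=manip.get_state();print(where(),s["contact_force"],s["moment"],s["gripper_force"])
E
```

```text
[-4.064  -3.0532  2.6021] [-0.3588  0.6232  0.5248] [-0.0036 -0.1222 -0.0172] 78.74301163014024
[-4.0543 -3.0196  2.6515] [ 0.2132 -0.2354  0.6399] [-0.0353 -0.0845 -0.0034] 78.75246212817729
[-4.0617 -3.0376  2.6585] [ 1.1533 -1.3561  0.3433] [ 0.0108 -0.0915 -0.0498] 78.75367367640138
```

Call:
move_arm(deltas=[[[0,0,0,0,0.66],[0,0,0,0,0.64],[0,0,0,0,0.64]]], squeeze=20)

```text
clock: 23.25
position: [0.5375, 0.038, 0.1936]
ee_rot: [0.0, -0.079, 0.997, 0.0]
contact_force: [1.1, 0.8, 0.1]
width: 0.0157
gripper_force: 67.8
```

Call:
move_arm(deltas=[[[0,0,0,0,0.61],[0,0,0,0,0.6],[0,0,0,0,0.6]]])

```text
clock: 23.55
position: [0.5375, 0.038, 0.1935]
ee_rot: [0.0, -0.079, 0.997, 0.0]
contact_force: [0.1, 0.1, 0.2]
width: 0.0174
gripper_force: 42.9
```

Call:
move_arm(deltas=[[[0,0,0,0,0.58],[0,0,0,0,0.57],[0,0,0,0,0.57]]])

```text
clock: 23.85
position: [0.5374, 0.038, 0.1935]
ee_rot: [-0.0, -0.079, 0.997, 0.0]
contact_force: [-0.7, -1.2, 1.0]
width: 0.0188
gripper_force: 24.0
```

Call:
move_arm(deltas=[[[0,0,0.0025,0,0.57],[0,0,0.005,0,0.57],[-0.0005,0,0.0075,0,0.57],[-0.0005,0,0.01,0,0.57]]])

```text
clock: 24.25
position: [0.5379, 0.0382, 0.1854]
ee_rot: [0.0, -0.079, 0.997, 0.0]
contact_force: [-0.4, 0.6, 0.6]
width: 0.0183
gripper_force: 21.7
```

```bash
python3 - <<'E'
from h import *
for i in range(2):
    I=manip.get_image("scene");s=manip.get_state();print(where(),s["contact_force"],s["moment"],s["gripper_force"],s["width"])
E
```

```text
[-3.9864 -2.8463 -5.9988] [0.5271 0.9234 1.2684] [-0.0189 -0.1735  0.069 ] 21.10196618596092 0.01820403492257994
[-4.0283 -2.8794 -5.862 ] [0.2942 0.5673 0.9729] [ 0.0428 -0.0981  0.0213] 21.035722251981497 0.018205722639050643
```

Call:
move_arm(deltas=[[[-0.0008,0,0.005,0,0.57],[-0.0015,0,0.01,0,0.57],[-0.0025,0,0.015,0,0.57],[-0.0036,0,0.02,0,0.57],[-0.005,0,0.025,0,0.57],[-0.0065,0,0.029,0,0.57],[-0.0065,0,0.029,0,0.57]]])

```text
clock: 25.05
position: [0.5427, 0.039, 0.1616]
ee_rot: [-0.001, -0.079, 0.997, 0.0]
contact_force: [-0.3, -0.1, -1.3]
width: 0.0182
gripper_force: 9.7
```

```bash
python3 - <<'E'
from h import *
for i in range(2):
    I=manip.get_image("scene");s=manip.get_state();print(where(),s["contact_force"],s["moment"],s["gripper_force"],s["width"])
E
```

```text
[  1.2725  -2.9465 -29.0351] [ 0.1409  0.7384 -1.2215] [ 0.0056  0.044  -0.052 ] 9.804537305608392 0.0180404020621331
[  1.3728  -2.9702 -28.7733] [-0.0441 -0.4751 -0.9461] [ 0.0124 -0.0334  0.0143] 9.87899289932102 0.018513426989646673
```

Call:
move_arm(deltas=[[[-0.002,0,0.005,0,0.57],[-0.0045,0,0.01,0,0.57],[-0.007,0,0.015,0,0.57],[-0.01,0,0.02,0,0.57],[-0.0115,0,0.023,0,0.57],[-0.0115,0,0.023,0,0.57]]])

```text
clock: 25.75
position: [0.552, 0.0404, 0.1433]
ee_rot: [-0.0, -0.079, 0.997, 0.0]
contact_force: [-0.0, 0.9, -1.6]
width: 0.0184
gripper_force: 6.4
```

```bash
python3 - <<'E'
from h import *
for i in range(2):
    I=manip.get_image("scene");s=manip.get_state();print(where(),s["contact_force"],s["moment"],s["gripper_force"],s["width"])
cv2.imwrite("pics/s9.png",I[:,:,::-1])
a=cv2.imread("pics/s9.png")[170:270,280:380]
cv2.imwrite("pics/c7.png",cv2.convertScaleAbs(cv2.resize(a,(500,500),interpolation=2),alpha=1.4))
E
```

```text
[ 10.5682  -2.9341 -47.351 ] [-0.6674 -0.8815 -0.4418] [ 0.0129 -0.0188  0.0009] 6.447557878273074 0.018526807469662815
[ 10.6146  -2.9582 -47.1322] [-0.1541  0.7714 -0.1948] [-0.0615  0.0329  0.0595] 6.482312705484219 0.01884294646605037
```

View pics/c7.png

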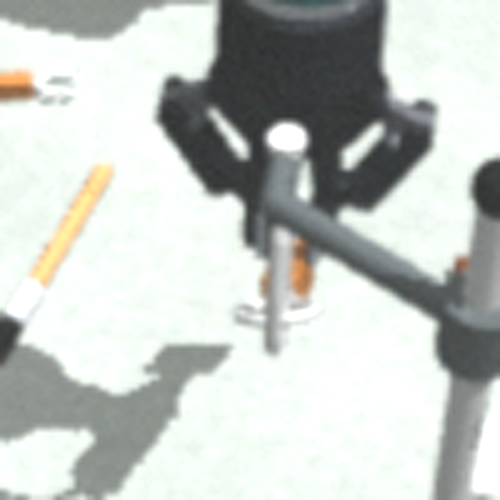

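Call:
move_arm(deltas=[[[0,0,0,0,0.3],[0,0,0,0,-0.3],[0,0,0,0,-1],[0,0,0,0,-1],[0.02,0,0,0,-1],[0.06,0,0,0,-1],[0.12,0,0,0,-1],[0.17,0,-0.02,0,-1],[0.22,0,-0.05,0,-1],[0.26,0,-0.1,0,-1],[0.26,0,-0.1,0,-1],[0.26,0,-0.1,0,-1]]])

```text
clock: 27.05
position: [0.3471, 0.0075, 0.2251]
ee_rot: [0.002, -0.078, 0.997, -0.0]
contact_force: [0.3, -0.3, -0.7]
width: 0.0855
gripper_force: 0.0
```

Call:
move_arm(deltas=[[[0,0,0,0,-1],[0,0,0,0,-1],[0,0,0,0,-1],[0,0,0,0,-1],[0,0,0,0,-1],[0,0,0,0,-1],[0,0,0,0,-1],[0,0,0,0,-1],[0,0,0,0,-1],[0,0,0,0,-1],[0,0,0,0,-1],[0,0,0,0,-1]]])

```text
clock: 28.25
position: [0.3467, 0.0077, 0.224]
ee_rot: [0.0, -0.079, 0.997, 0.0]
contact_force: [0.5, -0.6, 0.4]
width: 0.0852
gripper_force: 0.0
```

```bash
python3 - <<'E'
from h import *
A=np.array([hook(B,YAW,0,0,z) for z in(-.035,-.1)]);print([proj("scene",a) for a in A],[proj("top",a) for a in A])
for i in range(12):
    o=[]
    for n,roi in(("scene",(290,225,390,330)),("top",(265,140,335,215))):
        I=manip.get_image(n)[:,:,::-1].copy()
        try:
            c,s,p=blob(I,(5,90,40),(22,255,255),roi);o+=[*np.round(c,1),s[4]]
        except Exception as e:o+=[None]
    print(o,manip.get_state()["clock"])
E
```

```text
[array([334.8478, 243.6344]), array([333.9944, 260.5722])] [array([295.7702, 162.2917]), array([297.0699, 168.7388])]
[np.float64(335.2), np.float64(253.5), np.int32(152), np.float64(297.4), np.float64(170.3), np.int32(68)] 28.35
[np.float64(333.7), np.float64(261.5), np.int32(205), np.float64(297.9), np.float64(162.6), np.int32(21)] 28.45
[np.float64(332.7), np.float64(266.8), np.int32(250), np.float64(298.5), np.float64(158.5), np.int32(6)] 28.55
[np.float64(332.8), np.float64(266.7), np.int32(247), np.float64(297.5), np.float64(162.7), np.int32(20)] 28.65
[np.float64(334.0), np.float64(262.0), np.int32(191), np.float64(297.1), np.float64(168.9), np.int32(76)] 28.75
[np.float64(334.5), np.float64(255.2), np.int32(167), np.float64(298.3), np.float64(174.6), np.int32(98)] 28.85
[np.float64(334.7), np.float64(251.5), np.int32(142), np.float64(298.8), np.float64(176.2), np.int32(104)] 28.95
[np.float64(334.4), np.float64(252.2), np.int32(152), np.float64(298.5), np.float64(173.2), np.int32(88)] 29.05
[np.float64(333.9), np.float64(257.2), np.int32(179), np.float64(297.6), np.float64(167.5), np.int32(53)] 29.15
[np.float64(333.5), np.float64(262.4), np.int32(217), np.float64(297.2), np.float64(163.0), np.int32(26)] 29.25
[np.float64(333.5), np.float64(265.3), np.int32(240), np.float64(297.4), np.float64(161.9), np.int32(16)] 29.35
[np.float64(333.9), np.float64(264.3), np.int32(228), np.float64(296.6), np.float64(165.0), np.int32(50)] 29.45
```

It hangs from the hook and is swinging about plumb (scene row 251–267), with the swing dying down. I'll wait for it to settle.

Call:
move_arm(deltas=[[[0,0,0,0,-1],[0,0,0,0,-1],[0,0,0,0,-1],[0,0,0,0,-1],[0,0,0,0,-1],[0,0,0,0,-1],[0,0,0,0,-1],[0,0,0,0,-1],[0,0,0,0,-1],[0,0,0,0,-1],[0,0,0,0,-1],[0,0,0,0,-1]]])

```text
clock: 30.65
position: [0.3466, 0.0077, 0.2239]
ee_rot: [0.0, -0.079, 0.997, 0.0]
contact_force: [0.8, -0.0, 0.1]
width: 0.0855
gripper_force: 0.0
```

Call:
move_arm(deltas=[[[0,0,0,0,-1],[0,0,0,0,-1],[0,0,0,0,-1],[0,0,0,0,-1],[0,0,0,0,-1],[0,0,0,0,-1],[0,0,0,0,-1],[0,0,0,0,-1],[0,0,0,0,-1],[0,0,0,0,-1],[0,0,0,0,-1],[0,0,0,0,-1]]])

```text
clock: 31.85
position: [0.3466, 0.0077, 0.2239]
ee_rot: [0.0, -0.079, 0.997, 0.0]
contact_force: [-0.0, 0.4, -0.1]
width: 0.0853
gripper_force: 0.0
```

Call:
move_arm(deltas=[[[0,0,0,0,-1],[0,0,0,0,-1],[0,0,0,0,-1],[0,0,0,0,-1],[0,0,0,0,-1],[0,0,0,0,-1],[0,0,0,0,-1],[0,0,0,0,-1],[0,0,0,0,-1],[0,0,0,0,-1],[0,0,0,0,-1],[0,0,0,0,-1]]])

```text
clock: 33.05
position: [0.3467, 0.0077, 0.2239]
ee_rot: [0.0, -0.079, 0.997, 0.0]
contact_force: [0.5, 0.6, 0.2]
width: 0.085
gripper_force: 0.0
```

Call:
move_arm(deltas=[[[0,0,0,0,-1],[0,0,0,0,-1],[0,0,0,0,-1],[0,0,0,0,-1],[0,0,0,0,-1],[0,0,0,0,-1],[0,0,0,0,-1],[0,0,0,0,-1],[0,0,0,0,-1],[0,0,0,0,-1],[0,0,0,0,-1],[0,0,0,0,-1]]])

```text
clock: 34.25
position: [0.3467, 0.0077, 0.2239]
ee_rot: [0.0, -0.079, 0.997, 0.0]
contact_force: [-0.2, 0.3, 0.1]
width: 0.0856
gripper_force: 0.0
```

Call:
move_arm(deltas=[[[0,0,0,0,-1],[0,0,0,0,-1],[0,0,0,0,-1],[0,0,0,0,-1],[0,0,0,0,-1],[0,0,0,0,-1],[0,0,0,0,-1],[0,0,0,0,-1],[0,0,0,0,-1],[0,0,0,0,-1],[0,0,0,0,-1],[0,0,0,0,-1]]])

```text
clock: 35.45
position: [0.3467, 0.0077, 0.224]
ee_rot: [0.0, -0.079, 0.997, 0.0]
contact_force: [0.2, 0.1, 0.7]
width: 0.0851
gripper_force: 0.0
```

```bash
cat >w.py <<'E'
from h import *
for i in range(14):
    I=manip.get_image("scene")[:,:,::-1].copy()
    c,s,p=blob(I,(5,90,40),(22,255,255),(290,225,390,330));print(np.round(c,1),s[4],manip.get_state()["clock"])
E
python3 w.py
```

```text
[333.9 259.5] 191 35.5
[333.9 259.4] 190 35.55
[333.9 259.5] 190 35.6
[333.9 259.3] 192 35.65
[333.9 259.4] 192 35.7
[333.9 259.4] 191 35.75
[333.9 259.4] 189 35.8
[333.8 259.4] 192 35.85
[333.9 259.4] 191 35.9
[333.9 259.4] 192 35.95
[333.9 259.4] 193 36.0
[333.9 259.4] 191 36.05
[333.9 259.3] 190 36.1
[333.9 259.4] 190 36.15
```

Now still, and near the predicted plumb position of (334,259). Handing in.

```bash
python3 -c "
from rig import manip
print(manip.sign_off())"
```

```text
the job is handed in; nothing more can be done
None
```

The scraper is hanging still by its ring in the snap hook. I pushed the ring in past the gate, tugged it back against the gate with about 6 N (a little under the 7 N asked, above the 4 N needed) and it held, then handed the job in; the sign-off gave no verdict. I took the gate as shut from the contact forces, since it was never seen directly.

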